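# Fit the tube head on the vortex mixer and press it to mix

## Robot

A 6-joint arm with a two-finger parallel gripper is mounted at the origin on a cart in front of the work surface, level with it; the furniture and walls round the work are solid. World frame = base frame: x ahead of the robot, y to its left, z up, the work surface at z = 0. Lengths are in m, angles in rad, forces in N, time in s.
With the tool pointing down it reaches from about 0.3 to 0.775 m from the base axis. Payload 14.6 kg.
Tool frame: the origin (TCP) lies between the finger pads, 19 mm behind the fingertips; this is the grasp point; z points along the fingers, y is the line along which they close (so a half turn about z gives the same grasp; the last joint's range is limited). The gripper opens to 85 mm and grips with 20 to 120 N. Pads are 22 mm wide; open, the fingers measure 114 mm over their backs; the gripper's body (76 mm by 85 mm) begins 54 mm behind the grasp point. The pads swing forward as they close: fully open they stand 13 mm farther back than shut.
Start: joints at [1.105, 0.3, 1.521, -0, 1.321, -0.067], TCP at [0.214, 0.507, 0.25] pointing down, gripper open.
Joint ranges: [-3.03, 3.03], [-0.79, 2.21], [0.23, 2.52], [-1.04, 4.18], [0, 3.07], [-2.55, 2.55]. Speed limits (rad/s): [2.22, 2.22, 2.57, 3.14, 3.14, 3.14].

## Interface

Orientations are given as a unit quaternion [w, x, y, z].
In Python, from bench import ctrl, imaging, ticket gives the robot as it stands (ctrl), with the cameras (imaging) and the job (ticket).
- The arm moves only by the shell command python3 nudge.py FILE, which reads ROWS from the file FILE. ROWS is a JSON list of rows, 1 to 10 of them, each written [[rx, ry, rz], [dx, dy, dz], opening]: a rotation vector rx, ry, rz in parts of the range, where 1.0 means 45 degrees, then dx, dy, dz in parts of the range, where 1.0 means 50 cm, then the finger opening in m; each row shifts and turns the commanded pose from where the row before left it, along the tool's axes as they then stand; what a row does not reach is not made up. A row lasts 1/8 s, in which the tool goes at most 0.0625 m and 0.188 rad, less where a joint would pass 70% of its speed; a pose out of reach is approached as far as the arm can. The fingers move at their own pace and stop on an object; the grip force is fixed at half the most. Time passes only in rows, so rows that do not move let the fingers close. It prints the time, the measured TCP pose, the force, the opening and the grip force at its end. Input that does not fit is refused with a message, and nothing moves.
- ctrl.read_state(): the state, without advancing time (a new reading comes with each control period).
- imaging.camera(name): name is "side" or "top"; returns a dict with "color" (384x512x3 uint8, blue, green, red), "fx", "fy", "cx", "cy" (pixels), "R" (3x3) and "t" (3): a world point X has camera coordinates R X + t. Camera axes: x right, y down, z forward; pixel columns grow to the right and rows downward; lengths in m; the calibration is good to about 2 mm. A picture is of the moment at which its call begins. There is no depth.
- ticket.close_job(): hands the job in; it is judged then, once.
The state is a dict: "time_s": time; "q": joint angles; "qd": joint speeds; "joint_efforts": joint torques, N m; "tcp_pos": TCP position; "orientation": TCP orientation; "ft_force": force on the tool from outside, world axes, zero at the start; "ft_torque": the same for the moment, N m; "opening": finger opening in m; "grasp_force": force on a finger pad.
Only numpy, scipy, OpenCV 4.12 (cv2) and the standard library are available. Lean on these libraries where they do the work, as an engineer would, in place of code of your own. Each camera call takes 0.05 s, during which the arm holds its last target. There are 200 camera calls.

## Task

Fit the round tube head on the vortex mixer and mix its tubes: lift the head upright by its blue grip, bring it over the mixer's black drive plate and slide it about under light pressure until its socket drops over the drive pin hidden beneath it and it sits flat on the plate. Then press it fully down, without hammering or forcing it, and finish like that, still holding it with the drive pressed, because the mixer runs only while pressed. Leave the things standing round about where they are.

Things in the scene. Friction and masses are not known exactly. Their poses are not given: they have to be found in the camera images.
- mixer: Small vortex mixer, white on a grey base, 150 (its x) x 120 x 80 mm high without the drive; its feet hold it fast. Origin under its centre; drive axis upright, 14 mm to its +x. Panel faces its -x. To feel for the pin: press the head lightly and slide its centre once round a 6 mm circle about the plate centre; where they meet, the sprung plate rises and the push is gone: stop and lower.
- plate_centre (a point): Centre of the top of the round black drive plate (diameter 60 mm), on the drive axis, 98 mm up when not pressed; sinks with it. A bright steel pin stands on the plate: diameter 10, height 8, the top 1.5 mm tapered to 8 mm. Its axis is 6 mm off the centre, in a direction that differs each time (the motor stops anywhere). The plate turns only stiffly (about 6 N on the pin).
- touch_drive (a joint): How far the sprung drive plate is pressed down, m: 0 free, 0.004 bottomed; the mixer runs above 0.003. The spring takes about 3 N to begin to sink, 1.2 N more per mm, and bottoms at about 8 N, the head's own weight (2.5 N) included.
- tube_head: The tube head: dark foam disc, diameter 94, 32 mm thick, blue band, eight small tubes standing in it on a 67 mm circle (caps to 41 mm above the underside), upright blue grip in the middle; 0.25 kg; starts on the worktop. Origin: centre of its flat underside, z up. There it has a round blind socket, 13 mm wide, 11 mm deep, that goes over the drive pin at any yaw.
- head_grip (a point): Point in the middle of the head's blue grip, 64 mm above the head's underside, a good place for the TCP. The grip is a bar 34 mm long (along the head's x), 15 mm thick (along the head's y: close the fingers along it), its top 82 mm above the underside.
- orange_rack: Bystander: orange tube rack, 84 x 128 x 28 mm; origin under its centre.
- tube_50: Bystander: standing tube with orange screw cap, diameter 36 mm, 98 mm high; origin under its centre.
- drop_white: Bystander: white dropper bottle, diameter 20 mm, 65 mm high; origin under its centre.
- beaker_100: Bystander: glass beaker, diameter 56 mm, 71 mm high; origin under its centre.

How it is judged:
By the outcome, as a careful person would: the job done as asked, in the order asked, and still so for the second after the job is handed in, while the arm keeps its last pose, push and grip.
It also fails if it takes over 54 s, if anything falls off the work surface, if the arm or the gripper's body presses on something with over 40 N, if the wrist force passes 120 N, or if a joint passes its speed limit or range.

## Working session

There is one attempt and no reset: what is moved stays moved. The work goes in short steps, Python scripts to look and compute and a shell command to move; the robot and the scene stay as the last step left them, time stands still between calls to the robot, and variables do not carry over. Pictures are saved under pics/ and viewed, at most 10 in all, crops included, and the job is handed in when it is done.

```bash
ls; mkdir -p pics
python3 - <<'E'
from bench import ctrl, imaging, ticket
import cv2,numpy as np
for n in("side","top"):
    c=imaging.camera(n);cv2.imwrite(f"pics/{n}0.png",c["color"])
    print(n,c["fx"],c["cx"],c["cy"],np.round(c["R"],4).tolist(),np.round(c["t"],4))
    print("pos",-np.array(c["R"]).T@c["t"])
s=ctrl.read_state();print(s)
E
```

```text
bench.py
nudge.py
pics
side 376.25687469047324 253.98620460067525 194.14322506160963 [[-0.986, -0.1663, -0.014], [-0.0987, 0.6486, -0.7547], [0.1346, -0.7428, -0.6559]] [0.5691 0.1157 0.9711]
pos [0.44177952 0.74086497 0.73219377]
top 455.399491464679 254.07248889831342 197.93563164346426 [[0.0177, -0.9995, 0.0242], [-0.9906, -0.0209, -0.1351], [0.1356, -0.0216, -0.9905]] [-0.0462  0.6037  1.2965]
pos [ 0.42307334 -0.00562122  1.3669093 ]
{'time_s': 0.1, 'q': array([ 1.10540967e+00,  3.00454418e-01,  1.52148848e+00, -7.97423512e-06,
        1.32068613e+00, -6.65979732e-02]), 'qd': array([-4.29171985e-05, -6.45490765e-04, -2.16652176e-03, -4.72229006e-04,
       -2.60150446e-03,  1.24182898e-03]), 'joint_efforts': array([ 3.40346414e-03, -5.44370413e+01, -3.62376416e+01, -4.39494977e-05,
        2.99098676e-03,  1.47172966e-05]), 'tcp_pos': array([0.2134912 , 0.50668514, 0.24946962]), 'orientation': array([-1.32487355e-04,  1.98074712e-01,  9.80186788e-01, -5.00978431e-04]), 'ft_force': array([-0.93530014,  0.92211159, -0.57016727]), 'ft_torque': array([ 0.01101682, -0.00622437, -0.01576586]), 'grasp_force': 0.0, 'opening': 0.08538914759117026}
```

View pics/side0.png

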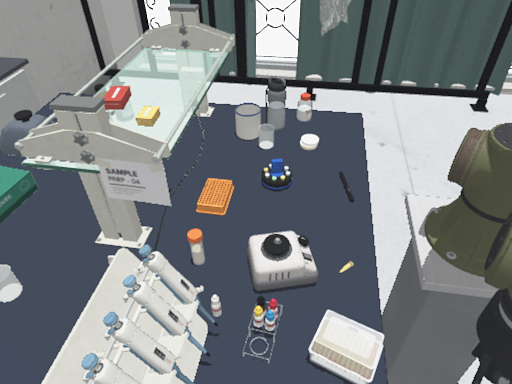

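View pics/top0.png

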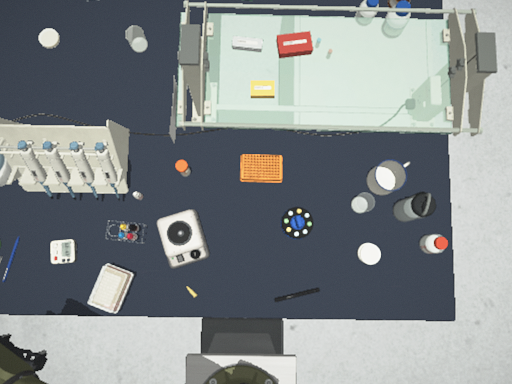

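Side view: head at about (277,172), mixer plate at (277,245). Top view: head at (297,222), plate at (179,233). I'll enlarge both to measure.

```bash
cat > h.py <<'E'
import cv2,numpy as np
from bench import ctrl, imaging, ticket
def ray(c,u,v):
    R=np.array(c["R"]);d=R.T@np.array([(u-c["cx"])/c["fx"],(v-c["cy"])/c["fy"],1.]);return -R.T@np.array(c["t"]),d
def onz(c,u,v,z):
    o,d=ray(c,u,v);return o+d*(z-o[2])/d[2]
def tri(a,pa,b,pb):
    o1,d1=ray(a,*pa);o2,d2=ray(b,*pb);s=np.linalg.lstsq(np.c_[d1,-d2],o2-o1,rcond=None)[0]
    p,q=o1+s[0]*d1,o2+s[1]*d2;return (p+q)/2,np.linalg.norm(p-q)
def proj(c,X):
    x=np.array(c["R"])@X+c["t"];return c["fx"]*x[0]/x[2]+c["cx"],c["fy"]*x[1]/x[2]+c["cy"]
E
python3 - <<'E'
from h import *
S=imaging.camera("side");T=imaging.camera("top")
def crop(c,u,v,r=25):return cv2.resize(c["color"][v-r:v+r,u-r:u+r],(390,290) if 0 else (300,300),interpolation=cv2.INTER_CUBIC)
cv2.imwrite("pics/z.png",np.vstack([np.hstack([crop(S,277,172),crop(S,277,250)]),np.hstack([crop(T,297,222),crop(T,182,237)])]))
for n,c,(u,v) in(("S",S,(277,172)),("T",T,(297,222))):
    h=cv2.cvtColor(c["color"],cv2.COLOR_BGR2HSV)
    m=cv2.inRange(h,(100,120,60),(130,255,255));k=np.zeros_like(m);k[v-25:v+25,u-25:u+25]=m[v-25:v+25,u-25:u+25]
    nn,l,st,ce=cv2.connectedComponentsWithStats(k)
    print(n,[(st[i].tolist(),ce[i].round(2).tolist()) for i in range(1,nn) if st[i,4]>5])
for n,c,(u,v) in(("S",S,(277,245)),("T",T,(180,233))):
    g=c["color"].max(2);k=np.zeros_like(g);k[v-18:v+18,u-20:u+20]=(g[v-18:v+18,u-20:u+20]<75)*255
    nn,l,st,ce=cv2.connectedComponentsWithStats(k)
    for i in range(1,nn):
        if st[i,4]>80:
            cn=cv2.findContours((l==i).astype(np.uint8),0,1)[0][0];print(n,st[i],ce[i],cv2.fitEllipse(cn))
E
```

```text
S [([270, 158, 14, 20, 215], [276.73, 167.31]), ([262, 179, 31, 11, 86], [276.98, 185.83])]
T [([290, 215, 15, 15, 177], [297.12, 222.07]), ([281, 221, 1, 6, 6], [281.0, 223.5]), ([286, 234, 6, 4, 9], [288.0, 235.67])]
S [263 234  27  24 443] [275.88261851 246.01580135] ((276.0093994140625, 245.50051879882812), (22.781452178955078, 25.329875946044922), 91.251708984375)
T [168 222  22  21 304] [178.15789474 232.29276316] ((178.38914489746094, 232.35836791992188), (19.65205192565918, 20.40673828125), 80.51289367675781)
```

View pics/z.png

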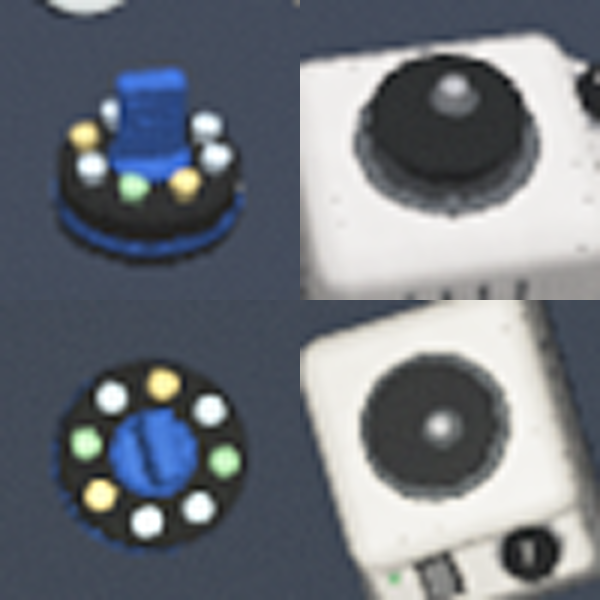

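The crops show the grip bar with its shaded side running about 18° off world x. The bright pin is visible on the plate, at about T(180,232.7) and S(277.3,239).

```bash
cat > m.py <<'E'
from h import *
S=imaging.camera("side");T=imaging.camera("top")
def darkell(c,u,v,th):
    g=c["color"].max(2);k=np.zeros_like(g);k[v-18:v+18,u-20:u+20]=(g[v-18:v+18,u-20:u+20]<th)*255
    cn=max(cv2.findContours(k,0,1)[0],key=cv2.contourArea);return cv2.fitEllipse(cv2.convexHull(cn))
for th in(60,75): print(th,darkell(S,277,245,th),darkell(T,180,233,th))
def spot(c,u,v,r=4):
    g=c["color"][v-r:v+r+1,u-r:u+r+1].min(2).astype(float);w=np.clip(g-90,0,None);y,x=np.mgrid[-r:r+1,-r:r+1]
    return u+(w*x).sum()/w.sum(),v+(w*y).sum()/w.sum()
ps,pt=spot(S,277,239),spot(T,180,233);print("pin",ps,pt,tri(S,ps,T,pt),onz(T,*pt,.105),onz(S,*ps,.105))
es,et=darkell(S,277,245,60)[0],darkell(T,180,233,75)[0]
print("plate",tri(S,es,T,et),onz(T,*et,.098),onz(S,*es,.098))
# head: grip bar top via side edges, caps via top
cs=lambda c,o,p:(o[0]+(p[0]+.5)/6-.5,o[1]+(p[1]+.5)/6-.5)
a,b=cs(S,(252,147),(118,88)),cs(S,(252,147),(188,84))
A,B=onz(S,*a,.082),onz(S,*b,.082);print("bar front edge",A,B,np.linalg.norm(A-B),np.degrees(np.arctan2(*(A-B)[[1,0]])))
hs=cv2.cvtColor(T["color"],cv2.COLOR_BGR2HSV)
g=T["color"][197:247,272:322];m=(g.max(2)>130)&((g[...,2]>130)|(g[...,1]>130))
n,l,st,ce=cv2.connectedComponentsWithStats(m.astype(np.uint8));C=np.array([ce[i]+[272,197] for i in range(1,n) if st[i,4]>4])
P=np.array([onz(T,*p,.041) for p in C]);e=cv2.fitEllipse(C.astype(np.float32));print(len(C),e,"head centre",onz(T,*e[0],.041),P.mean(0))
c0=P.mean(0);print(np.round(np.degrees(np.arctan2(P[:,1]-c0[1],P[:,0]-c0[0]))),np.linalg.norm(P-c0,axis=1).round(4))
# side caps
g=S["color"][147:197,252:302];m=(g.max(2)>130)&((g[...,2]>130)|(g[...,1]>150))
n,l,st,ce=cv2.connectedComponentsWithStats(m.astype(np.uint8));print("side caps",[(ce[i]+[252,147]).round(1).tolist()+[onz(S,*(ce[i]+[252,147]),.041)[:2].round(4).tolist()] for i in range(1,n) if st[i,4]>2])
s=ctrl.read_state();print(s["tcp_pos"])
E
python3 m.py
```

```text
60 ((276.0594177246094, 244.75018310546875), (21.36681365966797, 25.607688903808594), 92.11076354980469) ((176.9895782470703, 228.67454528808594), (11.342286109924316, 17.252765655517578), 68.0628662109375)
75 ((275.99627685546875, 245.55572509765625), (23.543264389038086, 26.090328216552734), 90.39861297607422) ((178.4906768798828, 232.20298767089844), (20.461246490478516, 21.226354598999023), 70.25513458251953)
pin (np.float64(277.1408759124088), np.float64(239.55839416058393)) (np.float64(179.9430284857571), np.float64(232.58620689655172)) (array([0.4947754 , 0.17034231, 0.09985623]), np.float64(0.0011059095683836231)) [0.49503575 0.16964626 0.105     ] [0.49379427 0.17499949 0.105     ]
plate (array([0.49632859, 0.17600699, 0.08845785]), np.float64(0.0012820567464472152)) [0.49641892 0.17467303 0.098     ] [0.49488662 0.18439785 0.098     ]
bar front edge [ 0.54967368 -0.14775373  0.082     ] [ 0.51631989 -0.15606849  0.082     ] 0.03437456923869504 13.99793288905653
8 ((297.3954772949219, 222.0979766845703), (23.030670166015625, 23.468826293945312), 104.8754653930664) head centre [ 0.53587971 -0.16248641  0.041     ] [ 0.5362525  -0.16247077  0.041     ]
[  -7.   39.  -51.   83.  -96.  128. -140.  173.] [0.0333 0.0339 0.0343 0.0341 0.0342 0.0345 0.0343 0.034 ]
side caps [[265.5, 147.4, [0.5852, -0.277]], [269.9, 164.9, [0.5582, -0.1845]], [286.6, 169.9, [0.5047, -0.1668]], [266.2, 171.8, [0.5643, -0.1483]], [273.9, 177.4, [0.5381, -0.1249]], [282.2, 176.8, [0.5141, -0.1317]]]
[0.21352331 0.50679171 0.24979943]
```

Units first: shifts go in shares of 50 cm and turns go in shares of 45 degrees. So -0.06 m / 0.5 = -0.12, -0.011 m / 0.5 = -0.022, -0.168 rad / 0.7854 = -0.2139.

```bash
echo '[[[0, 0, -0.2139], [0, 0, 0], 0.06], [[0, 0, -0.2139], [0, 0, 0], 0.06], [[0, 0, -0.2139], [0, 0, 0], 0.06], [[0, 0, -0.2139], [0, 0, 0], 0.06], [[0, 0, 0], [-0.022, -0.12, 0], 0.06], [[0, 0, 0], [-0.022, -0.12, 0], 0.06], [[0, 0, 0], [-0.022, -0.12, 0], 0.06], [[0, 0, 0], [-0.022, -0.12, 0], 0.06], [[0, 0, 0], [-0.022, -0.12, 0], 0.06], [[0, 0, 0], [-0.022, -0.12, 0], 0.06]]' > rows.txt && python3 nudge.py rows.txt
echo '[[[0, 0, 0], [-0.022, -0.12, 0], 0.06], [[0, 0, 0], [-0.022, -0.12, 0], 0.06], [[0, 0, 0], [-0.022, -0.12, 0], 0.06], [[0, 0, 0], [-0.022, -0.12, 0], 0.06], [[0, 0, 0], [-0.022, -0.12, 0], 0.06], [[0, 0, 0], [-0.022, -0.12, 0], 0.06], [[0, 0, 0], [0, 0, 0], 0.06], [[0, 0, 0], [0, 0, 0], 0.06]]' > rows.txt && python3 nudge.py rows.txt
cat > d.py <<'E'
import sys;from h import *
from scipy.spatial.transform import Rotation as Ro
s=ctrl.read_state();w=s["orientation"];M=Ro.from_quat([*w[1:],w[0]]).as_matrix()
print("t",s["time_s"],"tcp",s["tcp_pos"].round(4),"yaw_y",np.degrees(np.arctan2(M[1,1],M[0,1])).round(2),"tilt",M[:,2].round(4),"F",s["ft_force"].round(2),"q6",s["q"][5].round(2),s["opening"].round(4),s["grasp_force"])
if len(sys.argv)>3: print("move in tool axes",(M.T@(np.array([float(x) for x in sys.argv[1:4]])-s["tcp_pos"])).round(4))
E
python3 d.py 0.536 -0.161 0.065
python3 - <<'E'
from h import *
S=imaging.camera("side");T=imaging.camera("top")
# heights: front bar top corner & caps, two views (seen at the start)
t83=proj(T,np.array([.540,-.128,.041]))
for b in((273.9,177.4),):print("cap height",tri(S,b,T,t83))
E
```

```text
time_s: 1.55
tcp_pos: [0.3747, 0.1762, 0.2502]
orientation: [0.0, -0.136, 0.991, 0.0]
ft_force: [0.7, 0.8, -0.6]
opening: 0.0601
grasp_force: 0.0
time_s: 2.55
tcp_pos: [0.5347, -0.1506, 0.2497]
orientation: [-0.0, -0.136, 0.991, 0.0]
ft_force: [0.3, 0.3, 0.2]
opening: 0.0601
grasp_force: 0.0
cap height (array([ 0.53934622, -0.12827383,  0.03837894]), np.float64(0.0017647178834908077))Traceback (most recent call last):
  File "d.py", line 4, in <module>
    print("t",s["time_s"],"tcp",s["tcp_pos"].round(4),"yaw_y",np.degrees(np.arctan2(M[1,1],M[0,1])).round(2),"tilt",M[:,2].round(4),"F",s["ft_force"].round(2),"q6",s["q"][5].round(2),s["opening"].round(4),s["grasp_force"])
                                                                                                                                                                                       ^^^^^^^^^^^^^^^^^^
AttributeError: 'float' object has no attribute 'round'
```

In the tool's units: 0.05 m / 0.5 = 0.1, -0.0104 m / 0.5 = -0.0208.

```bash
sed -i 's/s\["opening"\].round(4)/s["opening"]/' d.py
echo '[[[0, 0, 0], [0.003, -0.0208, 0], 0.06], [[0, 0, 0], [0, 0, 0.1], 0.06], [[0, 0, 0], [0, 0, 0.1], 0.06], [[0, 0, 0], [0, 0, 0.08], 0.06], [[0, 0, 0], [0, 0, 0.04], 0.06], [[0, 0, 0], [0, 0, 0.03], 0.06], [[0, 0, 0], [0, 0, 0.02], 0.06], [[0, 0, 0], [0, 0, 0], 0.06], [[0, 0, 0], [0, 0, 0], 0.06]]' > rows.txt && python3 nudge.py rows.txt
python3 d.py 0.536 -0.161 0.065
python3 - <<'E'
from h import *
S=imaging.camera("side");T=imaging.camera("top")
cv2.imwrite("pics/g.png",np.hstack([cv2.resize(S["color"][125:205,230:330],(400,320),interpolation=2),cv2.resize(T["color"][180:260,250:350],(400,320),interpolation=2)]))
E
```

```text
time_s: 3.78
tcp_pos: [0.5367, -0.1614, 0.0657]
orientation: [0.001, -0.136, 0.991, -0.0]
ft_force: [1.0, -0.7, -0.1]
opening: 0.0602
grasp_force: 0.0
t 3.775 tcp [ 0.5367 -0.1614  0.0657] yaw_y 105.66 tilt [ 1.1e-03 -4.0e-04 -1.0e+00] F [ 0.98 -0.71 -0.13] q6 -2.2 0.0601669992859541 0.0
move in tool axes [0.0006 0.0006 0.0007]
```

View pics/g.png

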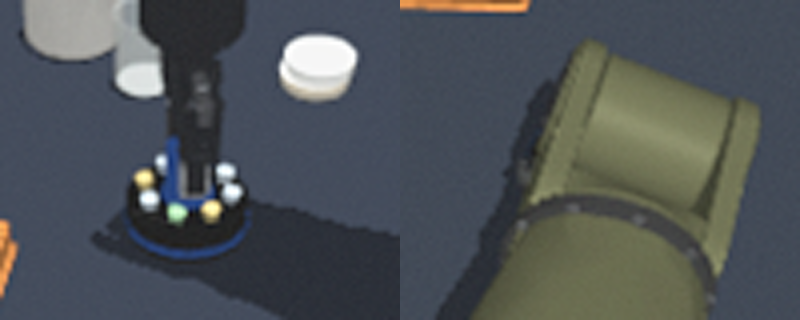

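The fingers straddle the bar, with the front finger at crop (197,165) against the bar centre at about 191. I'll close and lift.

In the tool's units: -0.05 m / 0.5 = -0.1, -0.03 m / 0.5 = -0.06.

```bash
echo '[[[0, 0, 0], [0, 0, 0], 0], [[0, 0, 0], [0, 0, 0], 0], [[0, 0, 0], [0, 0, 0], 0], [[0, 0, 0], [0, 0, 0], 0], [[0, 0, 0], [0, 0, 0], 0], [[0, 0, 0], [0, 0, 0], 0], [[0, 0, 0], [0, 0, 0], 0]]' > rows.txt && python3 nudge.py rows.txt
python3 d.py
echo '[[[0, 0, 0], [0, 0, -0.02], 0], [[0, 0, 0], [0, 0, -0.06], 0], [[0, 0, 0], [0, 0, -0.1], 0], [[0, 0, 0], [0, 0, -0.1], 0], [[0, 0, 0], [0, 0, 0], 0], [[0, 0, 0], [0, 0, 0], 0], [[0, 0, 0], [0, 0, 0], 0]]' > rows.txt && python3 nudge.py rows.txt
python3 d.py 0.495 0.170 0.205
```

```text
time_s: 4.75
tcp_pos: [0.5363, -0.1613, 0.0649]
orientation: [-0.0, -0.136, 0.991, 0.0]
ft_force: [0.4, 0.5, -3.0]
opening: 0.0146
grasp_force: 61.8
t 4.75 tcp [ 0.5363 -0.1613  0.0649] yaw_y 105.65 tilt [-1.e-04  0.e+00 -1.e+00] F [ 0.42  0.5  -2.99] q6 -2.2 0.01464463919931901 61.80683255195618
time_s: 5.62
tcp_pos: [0.5358, -0.1611, 0.2036]
orientation: [-0.001, -0.136, 0.991, 0.001]
ft_force: [0.3, 0.2, -2.9]
opening: 0.014
grasp_force: 61.9
t 5.625 tcp [ 0.5358 -0.1611  0.2036] yaw_y 105.65 tilt [-2.3e-03  9.0e-04 -1.0e+00] F [ 0.27  0.16 -2.91] q6 -2.2 0.01403804957073494 61.89094305038452
move in tool axes [-0.05    0.3298 -0.001 ]
```

In the tool's units: 0.05 m / 0.5 = 0.1, 0.03 m / 0.5 = 0.06.

```bash
echo '[[[0, 0, 0], [-0.01, 0.06, 0], 0], [[0, 0, 0], [-0.015, 0.1, 0], 0], [[0, 0, 0], [-0.015, 0.1, 0], 0], [[0, 0, 0], [-0.015, 0.1, 0], 0], [[0, 0, 0], [-0.015, 0.1, 0], 0], [[0, 0, 0], [-0.015, 0.1, 0], 0], [[0, 0, 0], [-0.015, 0.1, 0], 0], [[0, 0, 0], [0, 0, 0], 0], [[0, 0, 0], [0, 0, 0], 0], [[0, 0, 0], [0, 0, 0], 0]]' > rows.txt && python3 nudge.py rows.txt
python3 d.py 0.495 0.170 0.18
python3 - <<'E'
from h import *
S=imaging.camera("side");T=imaging.camera("top")
cv2.imwrite("pics/o.png",np.hstack([cv2.resize(S["color"][195:295,225:325],(400,400),interpolation=2),cv2.resize(T["color"][185:285,130:230],(400,400),interpolation=2)]))
# blue band: left/right extents in side view vs predicted for a disc centred on the TCP
h=cv2.cvtColor(S["color"],cv2.COLOR_BGR2HSV);m=cv2.inRange(h,(100,120,40),(130,255,255));m[:195]=0;m[295:]=0;m[:,:225]=0;m[:,325:]=0
y,x=np.nonzero(m);print(x.min(),x.max(),y.min(),y.max())
p=ctrl.read_state()["tcp_pos"];a=np.linspace(0,6.28,200)
for z in(-.064,-.055):
  q=np.array([proj(S,p+[.047*np.cos(t),.047*np.sin(t),z]) for t in a]);print(q.min(0),q.max(0))
E
```

```text
time_s: 6.88
tcp_pos: [0.4955, 0.1691, 0.2046]
orientation: [-0.0, -0.136, 0.991, -0.0]
ft_force: [0.7, 0.4, -2.5]
opening: 0.0142
grasp_force: 61.9
t 6.875 tcp [0.4955 0.1691 0.2046] yaw_y 105.58 tilt [-7.e-04 -3.e-04 -1.e+00] F [ 0.71  0.38 -2.5 ] q6 -1.58 0.014150299115033512 61.854515075683594
move in tool axes [0.0002 0.001  0.0246]
256 299 198 240
[255.51291308 211.47278377] [298.76453386 242.6234441 ]
[255.46576281 208.58399968] [299.03223675 239.70763278]
```

View pics/o.png

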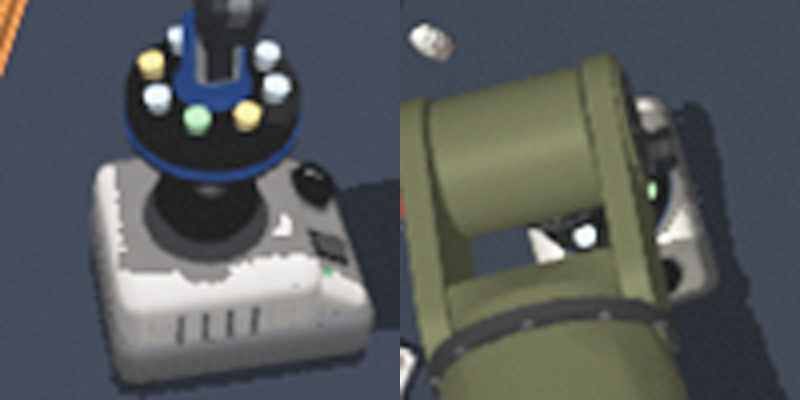

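Side crop: the head is upright and centred over the plate. The band spans columns 256–299 against 255.5–298.8 predicted, so it sits on the TCP to within about 1 mm. I'll lower it to feel for contact.

In the tool's units: 0.012 m / 0.5 = 0.024, 0.006 m / 0.5 = 0.012.

```bash
echo '[[[0, 0, 0], [0, 0.002, 0.024], 0], [[0, 0, 0], [0, 0, 0.024], 0], [[0, 0, 0], [0, 0, 0.012], 0], [[0, 0, 0], [0, 0, 0.002], 0], [[0, 0, 0], [0, 0, 0], 0], [[0, 0, 0], [0, 0, 0], 0]]' > rows.txt && python3 nudge.py rows.txt; python3 d.py
echo '[[[0, 0, 0], [0, 0, 0.002], 0], [[0, 0, 0], [0, 0, 0.002], 0], [[0, 0, 0], [0, 0, 0.002], 0], [[0, 0, 0], [0, 0, 0], 0], [[0, 0, 0], [0, 0, 0], 0], [[0, 0, 0], [0, 0, 0], 0]]' > rows.txt && python3 nudge.py rows.txt; python3 d.py
echo '[[[0, 0, 0], [0, 0, 0.002], 0], [[0, 0, 0], [0, 0, 0.002], 0], [[0, 0, 0], [0, 0, 0], 0], [[0, 0, 0], [0, 0, 0], 0]]' > rows.txt && python3 nudge.py rows.txt; python3 d.py
```

```text
time_s: 7.72
tcp_pos: [0.4953, 0.171, 0.1743]
orientation: [0.0, -0.136, 0.991, 0.0]
ft_force: [0.7, 0.1, -2.4]
opening: 0.0144
grasp_force: 62.0
t 7.725 tcp [0.4953 0.171  0.1743] yaw_y 105.65 tilt [ 5.e-04  1.e-04 -1.e+00] F [ 0.66  0.09 -2.43] q6 -1.58 0.014351382403282317 62.04544186592102
time_s: 8.48
tcp_pos: [0.4951, 0.171, 0.171]
orientation: [0.0, -0.136, 0.991, -0.0]
ft_force: [0.1, 0.7, -3.1]
opening: 0.0144
grasp_force: 62.0
t 8.475 tcp [0.4951 0.171  0.171 ] yaw_y 105.65 tilt [ 0. -0. -1.] F [ 0.08  0.73 -3.07] q6 -1.58 0.014387337052609224 62.04561710357666
time_s: 8.98
tcp_pos: [0.4952, 0.171, 0.1692]
orientation: [0.0, -0.136, 0.991, 0.0]
ft_force: [-0.2, -0.2, 1.7]
opening: 0.0141
grasp_force: 62.3
t 8.975 tcp [0.4952 0.171  0.1692] yaw_y 105.66 tilt [ 4.e-04  1.e-04 -1.e+00] F [-0.15 -0.24  1.71] q6 -1.58 0.014089567920880848 62.277106046676636
```

Contact at TCP z of about 0.170, so the head is resting on the pin top, out of the socket. I'll slide in small steps, first towards +y, where the side view put the pin.

In the tool's units: 0.001 m / 0.5 = 0.002, -0.0003 m / 0.5 = -0.0006.

```bash
for i in 1; do
echo '[[[0, 0, 0], [-0.0006, 0.002, 0], 0], [[0, 0, 0], [0, 0, 0], 0], [[0, 0, 0], [0, 0, 0], 0]]' > rows.txt && python3 nudge.py rows.txt | egrep 'tcp|ft_'
echo '[[[0, 0, 0], [-0.0006, 0.002, 0], 0], [[0, 0, 0], [0, 0, 0], 0], [[0, 0, 0], [0, 0, 0], 0]]' > rows.txt && python3 nudge.py rows.txt | egrep 'tcp|ft_'
echo '[[[0, 0, 0], [-0.0006, 0.002, 0], 0], [[0, 0, 0], [0, 0, 0], 0], [[0, 0, 0], [0, 0, 0], 0]]' > rows.txt && python3 nudge.py rows.txt | egrep 'tcp|ft_'
done
```

```text
tcp_pos: [0.495, 0.1722, 0.1688]
ft_force: [-0.3, 1.9, -1.8]
tcp_pos: [0.4951, 0.173, 0.1689]
ft_force: [0.3, 0.1, -2.8]
tcp_pos: [0.4952, 0.1741, 0.169]
ft_force: [0.1, 0.1, -2.9]
```

The push vanished, so the socket has found the pin. I'll lower gently.

In the tool's units: 0.001 m / 0.5 = 0.002.

```bash
echo '[[[0, 0, 0], [0, 0, 0.002], 0], [[0, 0, 0], [0, 0, 0], 0], [[0, 0, 0], [0, 0, 0], 0]]' > rows.txt && python3 nudge.py rows.txt | egrep 'tcp|ft_'
echo '[[[0, 0, 0], [0, 0, 0.002], 0], [[0, 0, 0], [0, 0, 0], 0], [[0, 0, 0], [0, 0, 0], 0]]' > rows.txt && python3 nudge.py rows.txt | egrep 'tcp|ft_'
echo '[[[0, 0, 0], [0, 0, 0.002], 0], [[0, 0, 0], [0, 0, 0], 0], [[0, 0, 0], [0, 0, 0], 0]]' > rows.txt && python3 nudge.py rows.txt | egrep 'tcp|ft_'
```

```text
tcp_pos: [0.4952, 0.1741, 0.168]
ft_force: [-0.0, 0.3, -2.8]
tcp_pos: [0.4952, 0.1741, 0.167]
ft_force: [-0.6, -0.0, -2.7]
tcp_pos: [0.4952, 0.1741, 0.166]
ft_force: [-0.2, 0.2, -3.1]
```

In the tool's units: 0.001 m / 0.5 = 0.002.

```bash
echo '[[[0, 0, 0], [0, 0, 0.002], 0], [[0, 0, 0], [0, 0, 0.002], 0], [[0, 0, 0], [0, 0, 0.002], 0], [[0, 0, 0], [0, 0, 0], 0], [[0, 0, 0], [0, 0, 0], 0]]' > rows.txt && python3 nudge.py rows.txt | egrep 'tcp|ft_'
echo '[[[0, 0, 0], [0, 0, 0.002], 0], [[0, 0, 0], [0, 0, 0], 0], [[0, 0, 0], [0, 0, 0], 0]]' > rows.txt && python3 nudge.py rows.txt | egrep 'tcp|ft_'
echo '[[[0, 0, 0], [0, 0, 0.002], 0], [[0, 0, 0], [0, 0, 0], 0], [[0, 0, 0], [0, 0, 0], 0]]' > rows.txt && python3 nudge.py rows.txt | egrep 'tcp|ft_'
```

```text
tcp_pos: [0.4952, 0.1741, 0.163]
ft_force: [-0.3, 0.0, -3.1]
tcp_pos: [0.4953, 0.1741, 0.1622]
ft_force: [-0.0, 0.6, 0.1]
tcp_pos: [0.4953, 0.1741, 0.1611]
ft_force: [-0.6, 0.5, 1.6]
```

Seated flat on the plate: contact at z≈0.162, 8 mm below the pin-top contact. Now pressing down slowly.

In the tool's units: 0.001 m / 0.5 = 0.002.

```bash
echo '[[[0, 0, 0], [0, 0, 0.002], 0], [[0, 0, 0], [0, 0, 0], 0], [[0, 0, 0], [0, 0, 0], 0]]' > rows.txt && python3 nudge.py rows.txt | egrep 'tcp|ft_'
echo '[[[0, 0, 0], [0, 0, 0.002], 0], [[0, 0, 0], [0, 0, 0], 0], [[0, 0, 0], [0, 0, 0], 0]]' > rows.txt && python3 nudge.py rows.txt | egrep 'tcp|ft_'
echo '[[[0, 0, 0], [0, 0, 0.001], 0], [[0, 0, 0], [0, 0, 0], 0], [[0, 0, 0], [0, 0, 0], 0]]' > rows.txt && python3 nudge.py rows.txt | egrep 'tcp|ft_'
echo '[[[0, 0, 0], [0, 0, 0.001], 0], [[0, 0, 0], [0, 0, 0], 0], [[0, 0, 0], [0, 0, 0], 0]]' > rows.txt && python3 nudge.py rows.txt | egrep 'tcp|ft_'
```

```text
tcp_pos: [0.4953, 0.1741, 0.1601]
ft_force: [0.1, -0.4, 2.0]
tcp_pos: [0.4952, 0.1741, 0.159]
ft_force: [0.7, 0.7, 3.4]
tcp_pos: [0.4952, 0.1741, 0.1585]
ft_force: [0.5, -0.5, 4.8]
tcp_pos: [0.4953, 0.1741, 0.1585]
ft_force: [-1.2, -0.7, 8.8]
```

```bash
echo '[[[0, 0, 0], [0, 0, 0], 0], [[0, 0, 0], [0, 0, 0], 0], [[0, 0, 0], [0, 0, 0], 0], [[0, 0, 0], [0, 0, 0], 0]]' > rows.txt && python3 nudge.py rows.txt | egrep 'tcp|ft_'; python3 d.py
python3 - <<'E'
from h import *
S=imaging.camera("side")
cv2.imwrite("pics/f.png",cv2.resize(S["color"][150:330,180:360],(600,600),interpolation=2))
E
```

```text
tcp_pos: [0.4953, 0.1741, 0.1585]
ft_force: [-1.8, -0.2, 9.5]
t 14.6 tcp [0.4953 0.1741 0.1585] yaw_y 105.65 tilt [ 5.e-04  1.e-04 -1.e+00] F [-1.84 -0.21  9.52] q6 -1.58 0.014432409609199887 63.89352321624756
```

View pics/f.png

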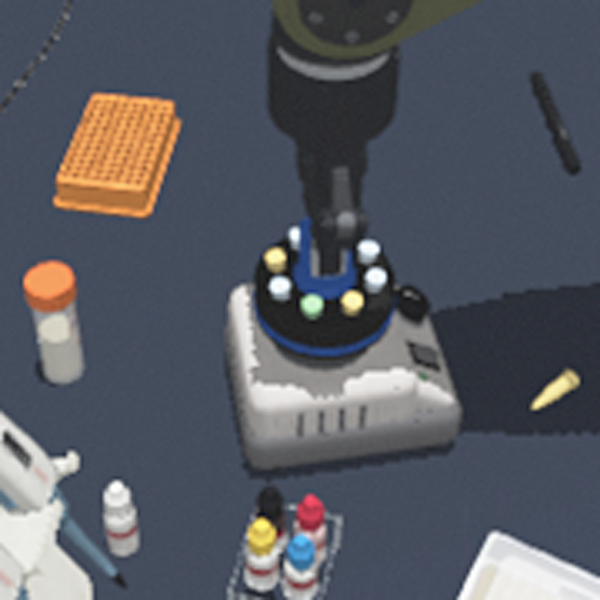

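The head (crop 325,295) sits flat and upright on the mixer, held and pressed. The rack, tube and dropper bottle in view are undisturbed.

```bash
python3 -c "
from bench import ctrl, imaging, ticket
print(ticket.close_job())"
```

```text
the job is handed in; nothing more can be done
None
```

The tube head is on the drive pin, flat on the plate, and I handed the job in with the arm still holding it and the drive pressed to its stop (about 12 N on the plate, 14.6 s on the clock); no verdict was shown.

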